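# Snap a fresh filter cassette onto the bench fume extractor

### The arm

A 6-joint arm with a two-finger parallel gripper is mounted at the origin on the work surface. World frame = base frame: x ahead of the robot, y to its left, z up, the work surface at z = 0. Lengths are in m, angles in rad, forces in N, time in s.
With the tool pointing down it reaches from about 0.3 to 0.775 m from the base axis. Payload 14.6 kg.
Tool frame: the origin (TCP) lies between the finger pads; the fingertips stand 11 mm ahead of it and the grasp point (between the pads) lies 8 mm behind it; z points along the fingers, y is the direction in which the jaws open and shut (so a half turn about z gives the same grasp; the last joint's range is limited). The gripper opens to 85 mm and grips with 20 to 120 N. Pads are 22 mm wide; open, the fingers measure 114 mm over their backs; the gripper's body (76 mm by 85 mm) begins 54 mm behind the grasp point. The pads swing forward as they close: fully open they stand 13 mm farther back than shut.
Start: joints at [1.163, 0.3, 1.521, -0, 1.321, -0.067], TCP at [0.184, 0.518, 0.242] pointing down, gripper open.
Joint ranges: [-3.03, 3.03], [-0.79, 2.21], [0.23, 2.52], [-1.04, 4.18], [0, 3.07], [-2.55, 2.55]. Speed limits (rad/s): [2.22, 2.22, 2.57, 3.14, 3.14, 3.14].

### API

Orientations are given as a 3x3 rotation matrix whose columns are the frame's x, y, z axes.
In Python, from bench import state, imaging, ctrl gives the robot as it stands.
- The arm moves only by the shell command python3 -m pendant 'ROWS'. ROWS is JSON, a list of rows, each a list of 5 numbers: the shift along the tool's x, y, z in m, then the turn about the tool's z in rad, then the opening, from 0 (shut) to 1 (fully open). In form: [[dx, dy, dz, roll, gripper], ...]. A call has exactly 10 rows; each row shifts and turns the commanded pose from where the row before left it, along the tool's axes as they then stand; what a row does not reach is not made up. A row lasts 1/8 s, in which the tool goes at most 62.5 mm and 10.7 degrees, less where a joint would pass 70% of its speed; a pose out of reach is approached as far as the arm can. A call with a gripper value outside its range is refused whole. The fingers move at their own pace and stop on an object; the grip force is fixed at half the most. Time passes only in rows, so rows that do not move let the fingers close, or fill a call up. It gives the time, the measured TCP pose, the force and the opening at its end, in the units of the state.
- state(): the state, without advancing time (a new reading comes with each control period).
- imaging.read_camera(name): name is "scene" or "top"; returns the picture (480x640x3 uint8, blue, green, red); there is no depth.
- imaging.get_calibration(name): a dict with "K" (3x3 intrinsics, pixels), "eye" and "orientation" of the camera in the world. Camera axes: x right, y down, z forward; pixel columns grow to the right and rows downward; lengths in m; the calibration is good to about 2 mm. A picture is of the moment at which its call begins. get_calibration takes no time and is no camera call.
- ctrl.hand_in(): hands the job in, once; it reports no verdict.
Trained networks look in the newest picture that a camera, given by its name, has taken for a name from the list of things; names that differ only in an ending like _2 or _b are one class to them, and where a whole thing is asked for, a point or a joint stands for the part that bears it (a point fixed in the world has none). Each returns a list of dicts, best first, with "conf" (0 to 1); they miss things now and then, are a little off and sometimes report something else, mostly with a low value. They report only what shows in the picture. A call takes as long as a camera call. They do not tell look-alikes from the thing itself.
- imaging.silhouettes(query, camera): "pixels" (480x640 bool, what is visible of it) and "rect" ([left, top, right, bottom] in pixels, round what is visible of it).
The state is a dict: "clock": time; "q": joint angles; "joint_velocities": joint speeds; "effort": joint torques, N m; "tool_pos": TCP position; "tool_rot": TCP orientation; "ft_force": force on the tool from outside, world axes, zero at the start; "moment": the same for the moment, N m; "grip_width": finger opening in m.
Only numpy, scipy, OpenCV 4.12 (cv2) and the standard library are available. Lean on these libraries where they do the work, as an engineer would, in place of code of your own. Each camera call takes 0.05 s, during which the arm holds its last target. There are 200 camera calls.

### The job

Fit the fresh filter cassette (white frame, blue grip) onto the grey fume extractor: set it squarely between the two orange snap hooks and push it straight down by feel until both hooks have clicked over its edges and it is fully home and level, then let go. Press gently: the seat underneath cracks if it is forced, and how deep it sits is not known beforehand. Leave the spent cassette and everything else on the table where it is.

Things in the scene. Friction and masses are not known exactly. Their poses are not given: they have to be found in the camera images.
- fresh_mid (a point): centre (half-way up) of the fresh filter cassette: a flat white frame with blue filter pad, 110 (own x) x 84 (own y) x 6 mm thick, with a blue upright grip rib in its middle, 14 mm thick (x), 44 mm long (y) and 30 mm tall above the frame. Overall 36 mm tall; this point is 18 mm above the underside, own z up. About 150 g. It lies flat on the table, rib up; half a turn about z makes no difference
- spent_mid (a point): centre of the spent cassette: same shape and size, grey frame, brown pad, black rib. Not to be used or moved
- extractor: bench fume extractor: fixed grey box, 180 (own x) x 200 (own y) x 110 mm tall; origin at the centre of its underside, own z up. On its top, centred, a dark seat frame (124 x 114 mm) carries two orange snap hooks at own y = +45 and -45 mm and, between them, an aluminium spring plate. The cassette goes between the hooks, its x along the extractor's x (either way round)
- home_mid (a point): fixed point on the extractor where fresh_mid would be when home IF the seat were at middle height (144.5 mm above the table; underside at 126.5). The whole seat with hooks and plate has been set by hand up to 6.5 mm lower or higher; the setting is not measured and does not yield when pressed
- hook_left (a point): the +y hook at middle seat height (not its true one): fixed point, tip of its lead-in, 148 mm above the table. Upright 4 x 24 mm (24 along x), cassette edge clears it by 1 mm; head reaches 3.5 mm over the edge, lower face 132.5 mm above the table, sloped lead-in on top; springs outwards and back
- hook_right (a point): the same for the -y hook. Going down, the cassette meets the spring plate (3 N, growing to 7 N) 16 mm and the lead-ins 15 mm above home. The push rises to 9-13 N, stays near 8 N for 6 mm along the heads, falls almost to nothing as both click just below home, then is back at 7 N for 2 mm until stop pads 2.5 mm below home. Over 35 N on the extractor damages it
- dropper_a: white plastic dropper bottle, 42 mm across, 122 mm tall; origin at the centre of its underside. A bystander
- dropper_b: a second such dropper bottle, same size; a bystander
- jar: clear jar with white cap, 72 mm across, 100 mm tall; origin at the centre of its underside. A bystander
- brush: wooden hand brush lying bristles down, 50 x 130 x 40 mm (its 130 mm along its own y); origin at the centre of its underside. A bystander
- foil_tray: small aluminium tray, 85 x 110 x 35 mm; origin at the centre of its underside. A bystander
Not all that is in view belongs to the job. Leave any purple look-alike of the part that bears fresh_mid alone.

How it is judged:
On the way, in this order (a step that is already met when the one before it is completed fails the run):
1. the fresh cassette is lifted clear of the table (height (world z) of fresh_mid above 0.07 m), for 0.1 s.
2. it is lowered squarely and level between the hooks (z of fresh_mid in the frame of extractor below 0.1525 m and horizontal distance between fresh_mid and extractor below 0.008 m and angle between fresh_mid's own z axis and vertical below 0.05 rad and angle between the x axis of fresh_mid and the x axis of extractor, either way round below 0.12 rad), for 0.2 s.
At the end, for the whole second after the job is handed in: The fresh cassette is held down by both hooks, released and at rest: its centre at most 152.5 mm above the table (if not caught on both sides it springs higher or tilts), within 8 mm of the extractor's middle, level within 0.05 rad, squared to the extractor within 0.12 rad either way round (all of step 2 and linear speed of fresh below 0.01 m/s); the robot touches nothing.
It fails at once if the cassette is pressed on the extractor with more than 35 N (contact force between fresh and extractor above 35 N).
It fails at once if the gripper pushes on the extractor or its hooks with more than 15 N (contact force between the arm and extractor above 15 N).
It fails at once if the spent cassette or another bystander is moved by more than 30 mm (distance of any of spent_mid, dropper_a, dropper_b, jar, brush, foil_tray from where it was at the start of the episode above 0.03 m).
It also fails if it takes over 72 s, if anything falls off the work surface, if the arm or the gripper's body presses on something with over 40 N, if the wrist force passes 120 N, or if a joint passes its speed limit or range.

## Working session

There is one attempt and no reset: what is moved stays moved. The work goes in short steps, Python scripts to look and compute and a shell command to move; the robot and the scene stay as the last step left them, time stands still between calls to the robot, and variables do not carry over. Pictures are saved under pics/ and viewed, on a budget of 10 in all, crops included, one or two more only if the job needs it, and the job is handed in when it is done.

```bash
mkdir -p pics; python3 - <<'E'
from bench import state, imaging, ctrl
import cv2, numpy as np
np.set_printoptions(precision=4,suppress=True)
for c in("scene","top"):
    cv2.imwrite(f"pics/{c}0.png",imaging.read_camera(c)); print(c,imaging.get_calibration(c))
    for n in("fresh_mid","spent_mid","extractor"):
        for d in imaging.silhouettes(n,c): print(c,n,round(d["conf"],2),d["rect"],d["pixels"].sum())
print(state())
E
```

```text
scene {'K': array([[520.847 ,   0.    , 318.8475],
       [  0.    , 520.847 , 232.6217],
       [  0.    ,   0.    ,   1.    ]]), 'eye': array([ 1.304 , -0.4271,  1.0779]), 'orientation': array([[ 0.4496,  0.6702, -0.5905],
       [ 0.8932, -0.3439,  0.2898],
       [-0.0088, -0.6577, -0.7532]])}
scene fresh_mid 0.67 [332.0, 311.4, 354.5, 343.2] 570
scene fresh_mid 0.64 [272.4, 245.1, 326.5, 288.3] 1137
scene fresh_mid 0.59 [126.5, 227.9, 173.9, 269.5] 1064
scene spent_mid 0.77 [205.5, 267.0, 257.3, 307.0] 1230
scene extractor 0.86 [352.0, 178.8, 460.2, 273.2] 6705
top {'K': array([[623.1029,   0.    , 318.021 ],
       [  0.    , 623.1029, 229.3994],
       [  0.    ,   0.    ,   1.    ]]), 'eye': array([ 0.3027, -0.0652,  1.6418]), 'orientation': array([[-0.0228, -0.988 ,  0.1525],
       [-0.9996,  0.0248,  0.0115],
       [-0.0152, -0.1522, -0.9882]])}
top fresh_mid 0.94 [321.5, 211.6, 362.4, 258.1] 1337
top fresh_mid 0.82 [449.5, 300.7, 495.6, 346.1] 1367
top fresh_mid 0.46 [190.3, 160.8, 275.7, 255.4] 6620
top spent_mid 0.76 [387.7, 220.3, 434.5, 268.5] 1335
top extractor 0.66 [192.4, 157.0, 272.4, 255.2] 6594
{'clock': 0.4, 'q': array([ 1.1633,  0.3   ,  1.5211, -0.    ,  1.3207, -0.0666]), 'joint_velocities': array([ 0.0018, -0.0007,  0.001 , -0.    ,  0.    , -0.0006]), 'effort': array([ -0.0012, -54.2879, -36.1661,  -0.0001,   0.0013,  -0.    ]), 'tool_pos': array([0.1839, 0.5183, 0.2422]), 'tool_rot': array([[-0.9425,  0.3343, -0.    ],
       [ 0.3343,  0.9425, -0.0002],
       [-0.    , -0.0002, -1.    ]]), 'ft_force': array([-0.5326,  0.1504, -0.0651]), 'moment': array([-0.0222, -0.0453,  0.0074]), 'grip_width': 0.08530206994225163}
```

View pics/top0.png

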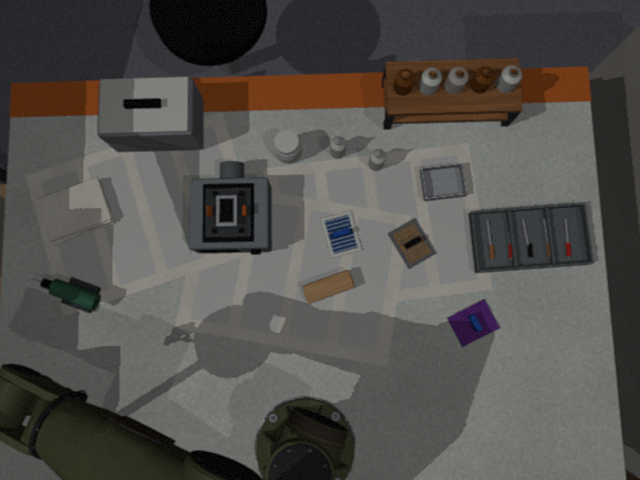

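View pics/scene0.png

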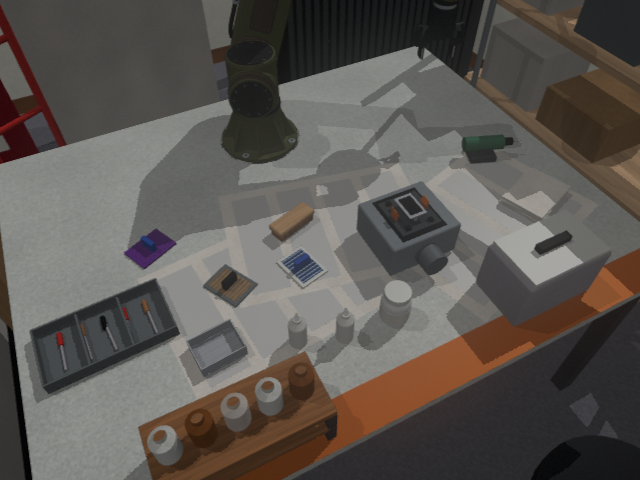

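The top view shows the fresh cassette at about (341,234), the spent one at (412,242), the purple look-alike at (473,323), and the extractor at (230,213) with orange hooks on the left and right of its seat. The scene view has the fresh cassette at (302,266).

```bash
cat > h.py <<'E'
import numpy as np, cv2
from bench import state, imaging, ctrl
np.set_printoptions(precision=4,suppress=True)
def plane(c,px,z):
    k=imaging.get_calibration(c); px=np.atleast_2d(px).astype(float)
    r=np.c_[px,np.ones(len(px))]@np.linalg.inv(k["K"]).T@np.array(k["orientation"]).T
    e=np.array(k["eye"]); return (e+r*((z-e[2])/r[:,2])[:,None])[:,:2]
def proj(c,P):
    k=imaging.get_calibration(c); p=(np.atleast_2d(P)-k["eye"])@np.array(k["orientation"])@k["K"].T
    return p[:,:2]/p[:,2:]
def tri(a,b):
    A=[];B=[]
    for c,px in(("top",a),("scene",b)):
        k=imaging.get_calibration(c); r=np.array(k["orientation"])@np.linalg.inv(k["K"])@np.r_[px,1]; r/=np.linalg.norm(r)
        M=np.eye(3)-np.outer(r,r); A.append(M); B.append(M@k["eye"])
    return np.linalg.lstsq(np.vstack(A),np.hstack(B),rcond=None)[0]
def rect(c,mask,z):
    ys,xs=np.nonzero(mask); w=plane(c,np.c_[xs,ys],z)
    return cv2.minAreaRect((w*1000).astype(np.float32))
def orange(img,roi):
    h=cv2.cvtColor(img,cv2.COLOR_BGR2HSV); m=cv2.inRange(h,(3,120,70),(20,255,255))
    o=np.zeros_like(m); x0,y0,x1,y1=roi; o[y0:y1,x0:x1]=m[y0:y1,x0:x1]
    n,l,s,ce=cv2.connectedComponentsWithStats(o)
    return [(ce[i],s[i]) for i in range(1,n) if s[i][4]>8]
E
python3 - <<'E'
from h import *
im={}
for c,roi in(("top",(195,175,270,250)),("scene",(352,180,460,240))):
    im[c]=imaging.read_camera(c)
    for d in imaging.silhouettes("fresh_mid",c):
        print(c,"fresh",d["conf"],d["rect"],rect(c,d["pixels"],.006))
    for o in orange(im[c],roi): print(c,o, plane(c,o[0],.146))
a=cv2.resize(im["top"][150:270,180:380],(800,480),interpolation=cv2.INTER_CUBIC)
cv2.imwrite("pics/t1.png",a)
E
```

```text
top fresh 0.95 [450.4, 301.0, 495.3, 344.5] ((301.2857666015625, -441.8410949707031), (86.87922668457031, 109.05873107910156), 24.748403549194336)
top fresh 0.61 [323.1, 207.0, 361.0, 257.7] ((541.5629272460938, -106.9995346069336), (109.765869140625, 84.50187683105469), 13.501899719238281)
top (array([243.5385, 209.8718]), array([242, 205,   4,  11,  39], dtype=int32)) [[0.5865 0.1333]]
top (array([208.4571, 210.3714]), array([207, 206,   4,  10,  35], dtype=int32)) [[0.5875 0.2193]]
scene fresh 0.82 [126.8, 228.3, 172.3, 268.7] ((300.1805419921875, -442.8182067871094), (97.55989837646484, 112.15591430664062), 23.931438446044922)
scene fresh 0.77 [274.1, 246.4, 325.5, 288.3] ((543.4812622070312, -106.5795669555664), (116.04061126708984, 88.82222747802734), 13.363884925842285)
scene (array([424.3273, 200.9273]), array([421, 196,   8,  11,  55], dtype=int32)) [[0.5999 0.2137]]
scene (array([394.2549, 213.7059]), array([392, 207,   7,  14,  51], dtype=int32)) [[0.6028 0.1235]]
```

View pics/t1.png

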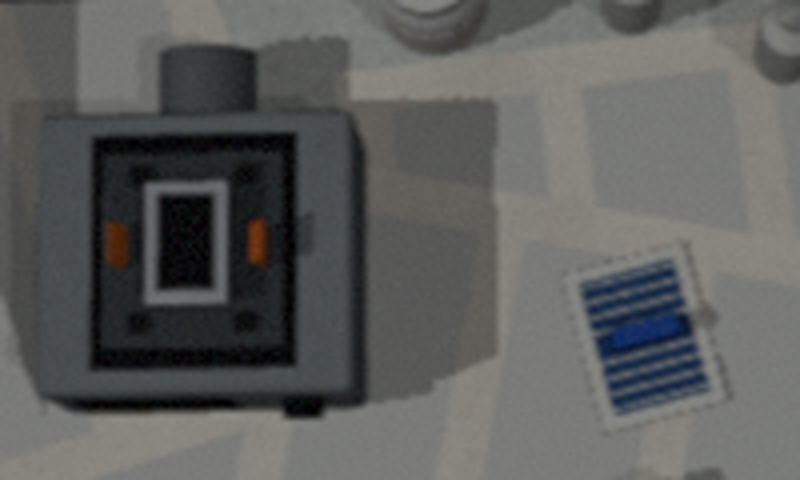

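```bash
python3 - <<'E'
from h import *
T=imaging.read_camera("top"); S=imaging.read_camera("scene")
t=sorted(orange(T,(195,175,270,250)),key=lambda o:o[0][0]); s=sorted(orange(S,(352,180,460,240)),key=lambda o:-o[0][0])
for a,b in zip(t,s): print("hook tri",tri(a[0],b[0]))
for nm,c,im,roi in(("top","top",T,(198,180,262,248)),("scene","scene",S,(370,185,450,240))):
    x0,y0,x1,y1=roi; g=im[y0:y1,x0:x1].max(2)
    h=cv2.cvtColor(im[y0:y1,x0:x1],cv2.COLOR_BGR2HSV)
    for lab,m,zs in(("dark",g<62,(.115,.125,.135)),("plate",(g>115)&(h[...,1]<60),(.13,.143,.15))):
        n,l,st,ce=cv2.connectedComponentsWithStats(m.astype(np.uint8)); i=1+st[1:,4].argmax()
        M=np.zeros(im.shape[:2],bool); M[y0:y1,x0:x1]=l==i
        print(nm,lab,st[i],[rect(c,M,z) for z in zs])
a=np.hstack([cv2.resize(S[175:275,350:465],(690,600),interpolation=cv2.INTER_CUBIC)])
cv2.imwrite("pics/s1.png",a)
E
```

```text
hook tri [0.5903 0.2223 0.1321]
hook tri [0.59   0.1347 0.1284]
top dark [   4    3   56   60 2388] [((587.6056518554688, 172.9622802734375), (138.42356872558594, 150.74508666992188), 89.55117797851562), ((585.7398681640625, 171.40252685546875), (137.51699829101562, 149.75775146484375), 89.55117797851562), ((583.8742065429688, 169.8427734375), (136.61036682128906, 148.7704620361328), 89.55119323730469)]
top plate [24 44  2  1  2] [((555.455810546875, 187.46475219726562), (2.470407485961914, 0.0), -91.44686889648438), ((553.28271484375, 185.292236328125), (2.449160099029541, 0.0), -91.44657897949219), ((552.112548828125, 184.1224365234375), (2.437727212905884, 0.0), -91.44618225097656)]
scene dark [   3    3   74   52 1532] [((594.5523071289062, 173.60240173339844), (129.55465698242188, 149.380126953125), 89.6362533569336), ((601.9197998046875, 167.36434936523438), (128.209228515625, 147.82875061035156), 89.63623809814453), ((609.2874755859375, 161.12631225585938), (126.86376953125, 146.27743530273438), 89.63623809814453)]
scene plate [ 56   0  24  26 330] [((588.0928955078125, 264.3428649902344), (59.34632873535156, 91.38224029541016), 53.9593620300293), ((597.9109497070312, 254.86053466796875), (58.532405853271484, 90.12895202636719), 53.95930099487305), ((603.1975708007812, 249.75473022460938), (58.09417724609375, 89.45414733886719), 53.95927047729492)]
```

View pics/s1.png

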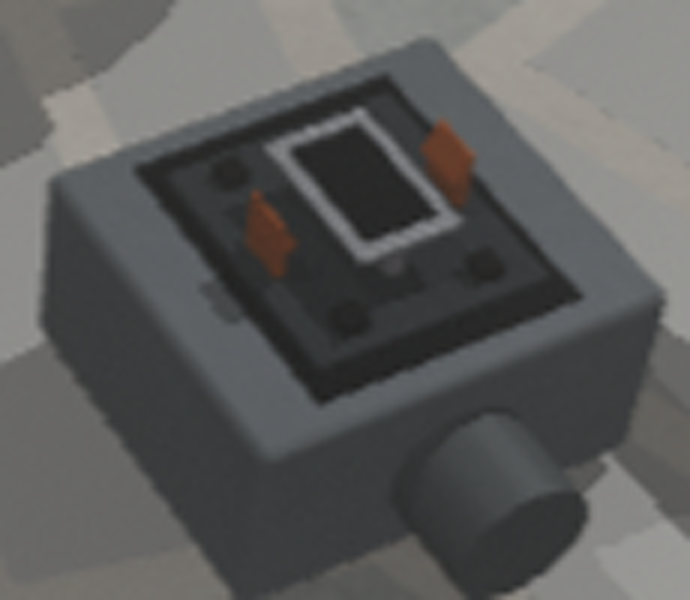

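```bash
python3 - <<'E'
from h import *
t=np.array([[92,135],[295,135],[296,366],[91,367]])/4+[180,150]-.4
s=np.array([[580,297],[320,403],[137,168],[390,77]])/6+[350,175]-.4
# top-left in top image = +x,+y
P=[tri(a,b) for a,b in zip(t,s)]; print(np.array(P),np.mean(P,0))
for c,p in(("top",t),("scene",s)):
  w=plane(c,p,.11); print(c,w.mean(0),np.degrees(np.arctan2(*(w[0]-w[3])[::-1])),np.degrees(np.arctan2(*(w[1]-w[2])[::-1])),np.degrees(np.arctan2(*(w[0]-w[1])[::-1]))-90,np.degrees(np.arctan2(*(w[3]-w[2])[::-1]))-90, np.linalg.norm(w[0]-w[3]),np.linalg.norm(w[0]-w[1]))
st=state();R=st["tool_rot"];print(R.T@(np.array([.542,-.107,.15])-st["tool_pos"]),np.degrees(np.arctan2(R[1,1],R[0,1])))
E
```

```text
[[0.6644 0.2416 0.1089]
 [0.662  0.1144 0.1066]
 [0.5147 0.1149 0.1085]
 [0.5174 0.243  0.1088]] [0.5896 0.1785 0.1082]
top [0.5887 0.1771] 0.07382600873431915 -0.15491924272116175 -1.5045484967119194 -1.1399205084907607 0.14770811951350596 0.12829429795597658
scene [0.5913 0.1786] -1.2142979295664105 -0.7687017161343387 -0.24827124204195172 -1.1633126252869346 0.14628013827563452 0.12742328493312535
[-0.5466 -0.4697  0.0923] 70.47759304202803
```

```bash
python3 -m pendant '[[-0.048,-0.041,0,0,0.6],[-0.048,-0.041,0,0,0.6],[-0.048,-0.041,0,0,0.6],[-0.048,-0.041,0,0,0.6],[-0.048,-0.041,0,0,0.6],[-0.048,-0.041,0,0,0.6],[-0.048,-0.041,0,0,0.6],[-0.048,-0.041,0,0,0.6],[-0.048,-0.041,0,0,0.6],[-0.048,-0.041,0,0,0.6]]'
python3 -m pendant '[[-0.033,-0.03,0,0,0.6],[-0.033,-0.03,0,0,0.6],[0,0,0.015,0.166,0.6],[0,0,0.015,0.166,0.6],[0,0,0.015,0.166,0.6],[0,0,0.015,0.166,0.6],[0,0,0.015,0.166,0.6],[0,0,0.015,0.166,0.6],[0,0,0,0,0.6],[0,0,0,0,0.6]]'
cat >> h.py <<'E'
def rel(x,y,z,yaw):
    st=state();R=st["tool_rot"];a=np.arctan2(R[1,1],R[0,1])
    d=(a-np.radians(yaw)+np.pi/2)%np.pi-np.pi/2
    print("t",st["clock"],"pos",st["tool_pos"],"yaw",np.degrees(a),"-> shift",R.T@(np.array([x,y,z])-st["tool_pos"]),"roll",d,"F",st["ft_force"],"w",st["grip_width"])
E
python3 -c "
from h import *
rel(.542,-.107,.021,13.5)"
```

```text
clock: 1.95
tool_pos: [0.4968, -0.0251, 0.2425]
tool_rot: [[-0.942, 0.334, 0.001], [0.334, 0.942, 0.0], [-0.001, 0.0, -1.0]]
ft_force: [0.5, 1.0, 0.8]
grip_width: 0.0511
clock: 3.2
tool_pos: [0.5385, -0.1017, 0.1529]
tool_rot: [[-0.236, 0.972, 0.001], [0.972, 0.236, -0.0], [-0.0, 0.001, -1.0]]
ft_force: [-0.7, 0.0, 0.5]
grip_width: 0.0514
t 3.2 pos [ 0.5385 -0.1017  0.1529] yaw 13.621826734774526 -> shift [-0.0059  0.0021  0.1319] roll 0.0021262776387693805 F [-0.6799  0.0324  0.5182] w 0.05139605840265847
```

```bash
python3 -m pendant '[[-0.006,0.002,0.02,0,0.6],[0,0,0.025,0,0.6],[0,0,0.03,0,0.6],[0,0,0.03,0,0.6],[0,0,0.02,0,0.6],[0,0,0.006,0,0.6],[0,0,0,0,0.6],[0,0,0,0,0],[0,0,0,0,0],[0,0,0,0,0]]'
python3 -m pendant '[[0,0,0,0,0],[0,0,0,0,0],[0,0,-0.01,0,0],[0,0,-0.03,0,0],[0,0,-0.05,0,0],[0,0,-0.05,0,0],[0,0,-0.05,0,0],[0,0,-0.04,0,0],[0,0,0,0,0],[0,0,0,0,0]]'
python3 - <<'E'
from h import *
rel(.590,.178,.240,-.8)
T=imaging.read_camera("top");S=imaging.read_camera("scene")
cv2.imwrite("pics/g.png",np.hstack([cv2.resize(T[150:300,240:400],(400,375)),cv2.resize(S[180:330,230:390],(400,375))]))
E
```

```text
clock: 4.45
tool_pos: [0.5421, -0.1072, 0.0223]
tool_rot: [[-0.232, 0.973, 0.002], [0.973, 0.232, -0.0], [-0.001, 0.002, -1.0]]
ft_force: [-0.9, 0.6, 6.3]
grip_width: 0.0129
clock: 5.7
tool_pos: [0.5411, -0.1069, 0.2505]
tool_rot: [[-0.232, 0.973, -0.001], [0.973, 0.232, 0.0], [0.001, -0.001, -1.0]]
ft_force: [-1.0, 0.5, -2.1]
grip_width: 0.0126
t 5.7 pos [ 0.5411 -0.1069  0.2505] yaw 13.411793062096514 -> shift [0.2658 0.1137 0.0105] roll 0.24804258154567105 F [-0.9626  0.5314 -2.0948] w 0.012551900848747114
```

View pics/g.png

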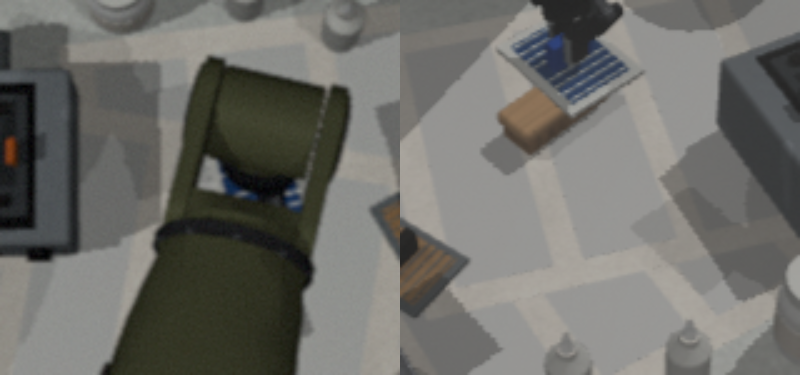

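```bash
python3 -m pendant '[[0.02,0.009,0,0,0],[0.041,0.0172,0,0,0],[0.041,0.0172,0,0,0],[0.041,0.0172,0,0,0],[0.041,0.0172,0,0,0],[0.041,0.0172,0,0,0],[0.041,0.0187,0,0,0],[0,0,0,0.124,0],[0,0,0,0.124,0],[0,0,0,0,0]]'
python3 -m pendant '[[0,0,0.01,0,0],[0,0,0.02,0,0],[0,0,0.01,0,0],[0,0,0,0,0],[0,0,0,0,0],[0,0,0,0,0],[0,0,0,0,0],[0,0,0,0,0],[0,0,0,0,0],[0,0,0,0,0]]'
python3 - <<'E'
from h import *
rel(.590,.178,.200,-.8)
z=state()["tool_pos"][2]-.0163
S=imaging.read_camera("scene")
for d in imaging.silhouettes("fresh_mid","scene"): print(d["conf"],d["rect"],rect("scene",d["pixels"],z))
cv2.imwrite("pics/e.png",cv2.resize(S[140:280,330:490],(800,700)[:1]+(600,) if 0 else (686,600),interpolation=cv2.INTER_CUBIC))
E
```

```text
clock: 7.05
tool_pos: [0.5902, 0.1781, 0.2501]
tool_rot: [[0.013, 1.0, -0.002], [1.0, -0.013, -0.0], [-0.001, -0.002, -1.0]]
ft_force: [0.3, 0.2, -0.5]
grip_width: 0.0129
clock: 8.3
tool_pos: [0.5905, 0.1781, 0.2113]
tool_rot: [[0.014, 1.0, 0.0], [1.0, -0.014, 0.0], [0.0, 0.0, -1.0]]
ft_force: [-0.2, 0.0, -1.1]
grip_width: 0.0129
t 8.3 pos [0.5905 0.1781 0.2113] yaw -0.8025787246846622 -> shift [-0.0001 -0.0005  0.0113] roll -4.5007236249894333e-05 F [-0.2451  0.035  -1.059 ] w 0.012897467926956807
0.86 [383.8, 174.1, 440.4, 211.2] ((591.2023315429688, 175.47100830078125), (119.10758972167969, 86.5306396484375), 2.1326119899749756)
0.85 [127.6, 230.2, 174.4, 268.3] ((479.345703125, -438.31195068359375), (75.14095306396484, 91.67926025390625), 24.158422470092773)
```

View pics/e.png

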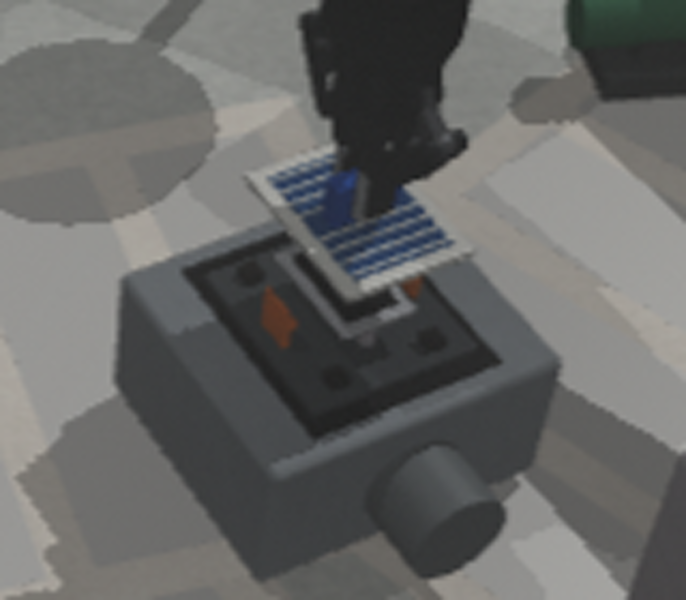

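```bash
python3 - <<'E'
from h import *
s=np.array([[247,176],[352,288],[472,248]])/4.2875+[330,140]-.4
w=plane("scene",s,.195); print(w,(w[0]+w[2])/2,np.linalg.norm(w[1]-w[0]),np.linalg.norm(w[2]-w[1]),np.degrees(np.arctan2(*(w[1]-w[0])[::-1])))
# refine: match synthetic outline of the whole frame box to the silhouette
imaging.read_camera("scene"); d=max([d for d in imaging.silhouettes("fresh_mid","scene") if d["rect"][0]>300],key=lambda d:d["conf"])
from scipy.optimize import minimize
M=d["pixels"]
def box(p):
    x,y,a=p;c,s_=np.cos(a),np.sin(a);P=[]
    for hx,hy,zs in((.055,.042,(.189,.195)),(.007,.022,(.195,.212))):
        for i in(-1,1):
            for j in(-1,1):
                for z in zs:P.append([x+c*i*hx-s_*j*hy,y+s_*i*hx+c*j*hy,z])
    m=np.zeros((1920,2560),np.uint8)
    for q in(P[:8],):
        cv2.fillConvexPoly(m,cv2.convexHull(((proj("scene",q)+.5)*4-.5).round().astype(np.int32)),255)
    return cv2.resize(m,(640,480),interpolation=cv2.INTER_AREA)/255.
W=np.zeros(M.shape);W[165:225,375:450]=1
W[150:190,404:440]=0   # fingers/rib region
f=lambda p:(abs(box([p[0]/100,p[1]/100,p[2]/10])-M)*W).sum()
r=minimize(f,[59,17.8,-.14],method="Nelder-Mead",options=dict(initial_simplex=[[59,17.8,-.14],[59.6,17.8,-.14],[59,18.4,-.14],[59,17.8,.3]]))
print(r.x,r.fun)
E
```

```text
[[0.537  0.1387]
 [0.6394 0.1428]
 [0.6439 0.2192]] [0.5904 0.1789] 0.10250233149372526 0.07646376436281478 2.286012928778329
[58.9802 17.8697 -0.1456] 46.14509803921568
```

```bash
python3 -m pendant '[[0,0.001,0.005,0,0],[0,0,0.01,0,0],[0,0,0.01,0,0],[0,0,0.005,0,0],[0,0,0.003,0,0],[0,0,0,0,0],[0,0,0,0,0],[0,0,0,0,0],[0,0,0,0,0],[0,0,0,0,0]]'
python3 -m pendant '[[0,0,0.001,0,0],[0,0,0.001,0,0],[0,0,0.001,0,0],[0,0,0.001,0,0],[0,0,0.001,0,0],[0,0,0.001,0,0],[0,0,0,0,0],[0,0,0,0,0],[0,0,0,0,0],[0,0,0,0,0]]'
```

```text
clock: 9.75
tool_pos: [0.5915, 0.178, 0.1783]
tool_rot: [[0.014, 1.0, 0.0], [1.0, -0.014, 0.0], [0.0, 0.0, -1.0]]
ft_force: [-1.3, -0.3, -2.4]
grip_width: 0.0124
clock: 11.0
tool_pos: [0.5915, 0.178, 0.1723]
tool_rot: [[0.014, 1.0, 0.0], [1.0, -0.014, -0.0], [-0.0, 0.0, -1.0]]
ft_force: [-0.0, 0.5, -1.3]
grip_width: 0.013
```

```bash
python3 -m pendant '[[0,0,0.001,0,0],[0,0,0.001,0,0],[0,0,0.001,0,0],[0,0,0,0,0],[0,0,0,0,0],[0,0,0,0,0],[0,0,0,0,0],[0,0,0,0,0],[0,0,0,0,0],[0,0,0,0,0]]' | grep -E 'pos|force'
python3 -m pendant '[[0,0,0.001,0,0],[0,0,0.001,0,0],[0,0,0.001,0,0],[0,0,0,0,0],[0,0,0,0,0],[0,0,0,0,0],[0,0,0,0,0],[0,0,0,0,0],[0,0,0,0,0],[0,0,0,0,0]]' | grep -E 'pos|force'
python3 -m pendant '[[0,0,0.001,0,0],[0,0,0.001,0,0],[0,0,0.001,0,0],[0,0,0,0,0],[0,0,0,0,0],[0,0,0,0,0],[0,0,0,0,0],[0,0,0,0,0],[0,0,0,0,0],[0,0,0,0,0]]'
```

```text
tool_pos: [0.5915, 0.1781, 0.1693]
ft_force: [-0.3, -0.4, -0.9]
tool_pos: [0.5915, 0.178, 0.1663]
ft_force: [-1.2, -0.4, -1.6]
clock: 14.75
tool_pos: [0.5915, 0.1781, 0.1633]
tool_rot: [[0.014, 1.0, 0.0], [1.0, -0.014, 0.0], [0.0, 0.0, -1.0]]
ft_force: [-0.4, -1.2, 1.8]
grip_width: 0.013
```

```bash
python3 -m pendant '[[0,0,0.001,0,0],[0,0,0.001,0,0],[0,0,0,0,0],[0,0,0,0,0],[0,0,0,0,0],[0,0,0,0,0],[0,0,0,0,0],[0,0,0,0,0],[0,0,0,0,0],[0,0,0,0,0]]' | grep -E 'pos|force'
python3 -m pendant '[[0,0,0.001,0,0],[0,0,0.001,0,0],[0,0,0,0,0],[0,0,0,0,0],[0,0,0,0,0],[0,0,0,0,0],[0,0,0,0,0],[0,0,0,0,0],[0,0,0,0,0],[0,0,0,0,0]]' | grep -E 'pos|force'
python3 -c "
from h import *
S=imaging.read_camera('scene')
cv2.imwrite('pics/p.png',cv2.resize(S[140:280,330:490],(686,600),interpolation=cv2.INTER_CUBIC))"
```

```text
tool_pos: [0.5915, 0.178, 0.1613]
ft_force: [0.8, -0.1, 2.6]
tool_pos: [0.5915, 0.1781, 0.1593]
ft_force: [0.2, -0.7, 4.2]
```

View pics/p.png

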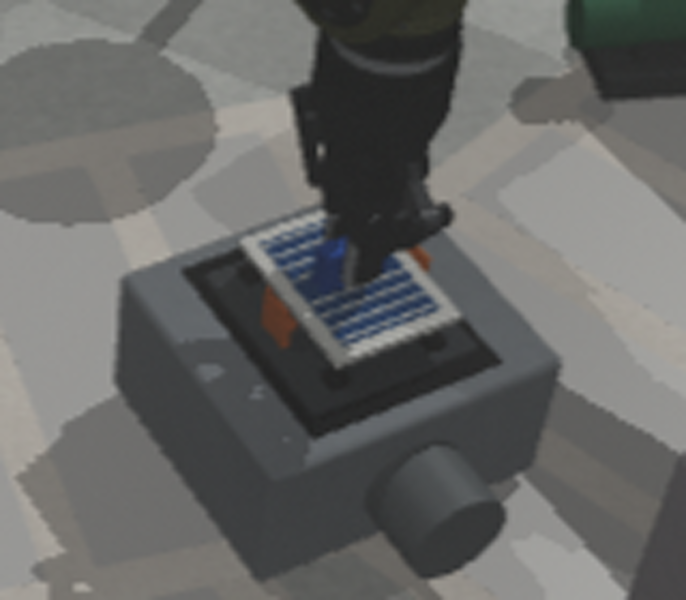

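The cassette is level and sits between the two orange hooks, at about (280,315) and (420,258) in the crop. Side forces are small, so I'll keep going down.

```bash
python3 -m pendant '[[0,0,0.001,0,0],[0,0,0.001,0,0],[0,0,0,0,0],[0,0,0,0,0],[0,0,0,0,0],[0,0,0,0,0],[0,0,0,0,0],[0,0,0,0,0],[0,0,0,0,0],[0,0,0,0,0]]' | grep -E 'pos|force'
python3 -m pendant '[[0,0,0.001,0,0],[0,0,0.001,0,0],[0,0,0,0,0],[0,0,0,0,0],[0,0,0,0,0],[0,0,0,0,0],[0,0,0,0,0],[0,0,0,0,0],[0,0,0,0,0],[0,0,0,0,0]]' | grep -E 'pos|force'
python3 -m pendant '[[0,0,0.001,0,0],[0,0,0.001,0,0],[0,0,0,0,0],[0,0,0,0,0],[0,0,0,0,0],[0,0,0,0,0],[0,0,0,0,0],[0,0,0,0,0],[0,0,0,0,0],[0,0,0,0,0]]'
```

```text
tool_pos: [0.5915, 0.1781, 0.1575]
ft_force: [-0.6, -1.3, 6.1]
tool_pos: [0.5915, 0.178, 0.1557]
ft_force: [-1.1, -2.0, 7.4]
clock: 21.05
tool_pos: [0.5916, 0.1781, 0.1534]
tool_rot: [[0.014, 1.0, 0.0], [1.0, -0.014, 0.0], [0.0, 0.0, -1.0]]
ft_force: [0.1, -1.4, 4.3]
grip_width: 0.0126
```

```bash
python3 -m pendant '[[0,0,0.001,0,0],[0,0,0.001,0,0],[0,0,0,0,0],[0,0,0,0,0],[0,0,0,0,0],[0,0,0,0,0],[0,0,0,0,0],[0,0,0,0,0],[0,0,0,0,0],[0,0,0,0,0]]' | grep -E 'pos|force'
python3 -m pendant '[[0,0,0.001,0,0],[0,0,0,0,0],[0,0,0,0,0],[0,0,0,0,0],[0,0,0,0,0],[0,0,0,0,0],[0,0,0,0,0],[0,0,0,0,0],[0,0,0,0,0],[0,0,0,0,0]]' | grep -E 'pos|force'
python3 -m pendant '[[0,0,0.001,0,0],[0,0,0,0,0],[0,0,0,0,0],[0,0,0,0,0],[0,0,0,0,0],[0,0,0,0,0],[0,0,0,0,0],[0,0,0,0,0],[0,0,0,0,0],[0,0,0,0,0]]'
```

```text
tool_pos: [0.5915, 0.1781, 0.1513]
ft_force: [1.6, -0.9, 4.9]
tool_pos: [0.5915, 0.1781, 0.1504]
ft_force: [0.8, -1.4, 5.0]
clock: 24.8
tool_pos: [0.5915, 0.1781, 0.1494]
tool_rot: [[0.014, 1.0, 0.0], [1.0, -0.014, 0.0], [0.0, 0.0, -1.0]]
ft_force: [1.2, -0.1, 5.8]
grip_width: 0.0126
```

```bash
python3 -m pendant '[[0,0,0.0007,0,0],[0,0,0,0,0],[0,0,0,0,0],[0,0,0,0,0],[0,0,0,0,0],[0,0,0,0,0],[0,0,0,0,0],[0,0,0,0,0],[0,0,0,0,0],[0,0,0,0,0]]' | grep -E 'pos|force'
python3 -m pendant '[[0,0,0.0007,0,0],[0,0,0,0,0],[0,0,0,0,0],[0,0,0,0,0],[0,0,0,0,0],[0,0,0,0,0],[0,0,0,0,0],[0,0,0,0,0],[0,0,0,0,0],[0,0,0,0,0]]'
```

```text
tool_pos: [0.5915, 0.1781, 0.1488]
ft_force: [-0.0, -0.9, 6.1]
clock: 27.3
tool_pos: [0.5916, 0.1781, 0.1481]
tool_rot: [[0.014, 1.0, 0.0], [1.0, -0.014, 0.0], [0.0, 0.0, -1.0]]
ft_force: [0.8, -0.9, 6.7]
grip_width: 0.0126
```

```bash
python3 -m pendant '[[0,0,0.0007,0,0],[0,0,0,0,0],[0,0,0,0,0],[0,0,0,0,0],[0,0,0,0,0],[0,0,0,0,0],[0,0,0,0,0],[0,0,0,0,0],[0,0,0,0,0],[0,0,0,0,0]]' | grep -E 'pos|force'
python3 -m pendant '[[0,0,0.0007,0,0],[0,0,0,0,0],[0,0,0,0,0],[0,0,0,0,0],[0,0,0,0,0],[0,0,0,0,0],[0,0,0,0,0],[0,0,0,0,0],[0,0,0,0,0],[0,0,0,0,0]]'
```

```text
tool_pos: [0.5914, 0.178, 0.1469]
ft_force: [5.2, -0.1, -6.8]
clock: 29.8
tool_pos: [0.5915, 0.178, 0.1467]
tool_rot: [[0.014, 1.0, 0.0], [1.0, -0.014, -0.0], [-0.0, 0.0, -1.0]]
ft_force: [-2.2, -5.0, 4.8]
grip_width: 0.0129
```

```bash
python3 -m pendant '[[0,0,0,0,0],[0,0,0,0,0],[0,0,0,0,0],[0,0,0,0,0],[0,0,0,0,0],[0,0,0,0,0],[0,0,0,0,0],[0,0,0,0,0],[0,0,0,0,0],[0,0,0,0,0]]' | grep -E 'pos|force'
python3 -m pendant '[[0,0,0.0007,0,0],[0,0,0,0,0],[0,0,0,0,0],[0,0,0,0,0],[0,0,0,0,0],[0,0,0,0,0],[0,0,0,0,0],[0,0,0,0,0],[0,0,0,0,0],[0,0,0,0,0]]'
python3 - <<'E'
from h import *
S=imaging.read_camera('scene')
cv2.imwrite('pics/q.png',cv2.resize(S[140:280,330:490],(686,600),interpolation=cv2.INTER_CUBIC))
E
```

```text
tool_pos: [0.5915, 0.178, 0.1467]
ft_force: [-3.0, -4.4, 5.9]
clock: 32.3
tool_pos: [0.5915, 0.178, 0.1461]
tool_rot: [[0.014, 1.0, 0.0], [1.0, -0.014, -0.0], [-0.0, 0.0, -1.0]]
ft_force: [-1.9, -4.2, 6.6]
grip_width: 0.0128
```

View pics/q.png

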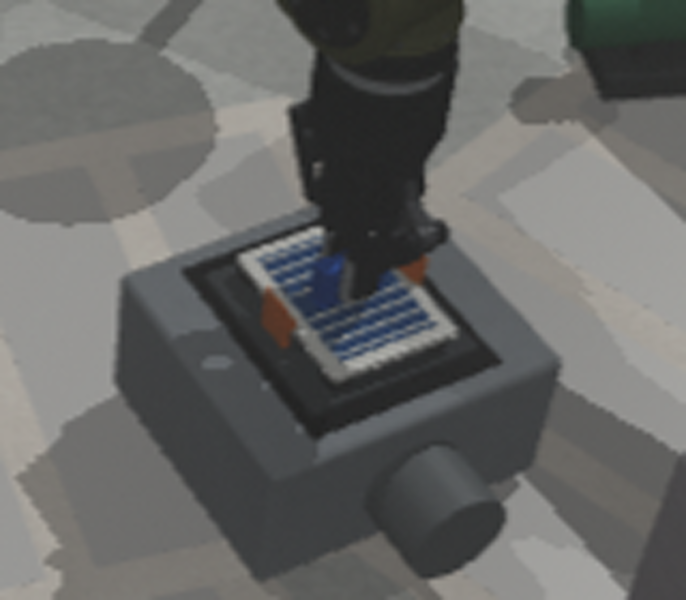

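```bash
python3 -m pendant '[[-0.0007,0,0,0,0],[0,0,0,0,0],[0,0,0,0,0],[0,0,0,0,0],[0,0,0,0,0],[0,0,0,0,0],[0,0,0,0,0],[0,0,0,0,0],[0,0,0,0,0],[0,0,0,0,0]]' | grep -E 'pos|force'
python3 -m pendant '[[0,0,0.0005,0,0],[0,0,0,0,0],[0,0,0,0,0],[0,0,0,0,0],[0,0,0,0,0],[0,0,0,0,0],[0,0,0,0,0],[0,0,0,0,0],[0,0,0,0,0],[0,0,0,0,0]]'
```

```text
tool_pos: [0.5915, 0.1778, 0.1461]
ft_force: [-0.7, -0.1, 4.8]
clock: 34.85
tool_pos: [0.5915, 0.1778, 0.1457]
tool_rot: [[0.014, 1.0, 0.001], [1.0, -0.014, 0.001], [0.001, 0.001, -1.0]]
ft_force: [-1.4, 0.1, 5.1]
grip_width: 0.0128
```

```bash
python3 -m pendant '[[0,0,-0.0005,0,0],[0,0,-0.0005,0,0],[0,0,-0.0005,0,0],[0,0,0,0,0],[0,0,0,0,0.4],[0,0,0,0,0.4],[0,0,0,0,0.4],[0,0,0,0,0.4],[0,0,0,0,0.4],[0,0,0,0,0.4]]'
python3 -m pendant '[[0,0,-0.005,0,0.4],[0,0,-0.02,0,0.4],[0,0,-0.04,0,0.4],[0,0,-0.05,0,0.4],[0,0,-0.04,0,0.4],[0,-0.04,0,0,0.4],[0,-0.05,0,0,0.4],[0,-0.05,0,0,0.4],[0,-0.05,0,0,0.4],[0,0,0,0,0.4]]'
python3 - <<'E'
from h import *
S=imaging.read_camera('scene');T=imaging.read_camera('top')
a=cv2.resize(S[170:270,345:465],(480,400),interpolation=cv2.INTER_CUBIC);b=cv2.resize(T[170:260,190:275],(320,400),interpolation=cv2.INTER_CUBIC)
cv2.imwrite('pics/z.png',np.hstack([a,b]))
for d in imaging.silhouettes("fresh_mid","top"): print(d["conf"],d["rect"],rect("top",d["pixels"],.1295))
E
```

```text
clock: 36.1
tool_pos: [0.5915, 0.1773, 0.1468]
tool_rot: [[0.014, 1.0, 0.0], [1.0, -0.014, 0.0], [0.0, 0.0, -1.0]]
ft_force: [0.2, -0.2, 0.2]
grip_width: 0.0341
clock: 37.35
tool_pos: [0.3995, 0.1801, 0.3029]
tool_rot: [[0.013, 1.0, 0.002], [1.0, -0.013, 0.001], [0.001, 0.002, -1.0]]
ft_force: [1.0, 0.3, 0.9]
grip_width: 0.0341
0.93 [452.1, 299.9, 497.6, 344.3] ((301.4067687988281, -413.4809265136719), (80.3735580444336, 103.15406036376953), 24.584115982055664)
0.64 [208.3, 185.9, 244.6, 232.5] ((587.073974609375, 176.505126953125), (112.75950622558594, 84.09283447265625), 0.21156616508960724)
```

View pics/z.png

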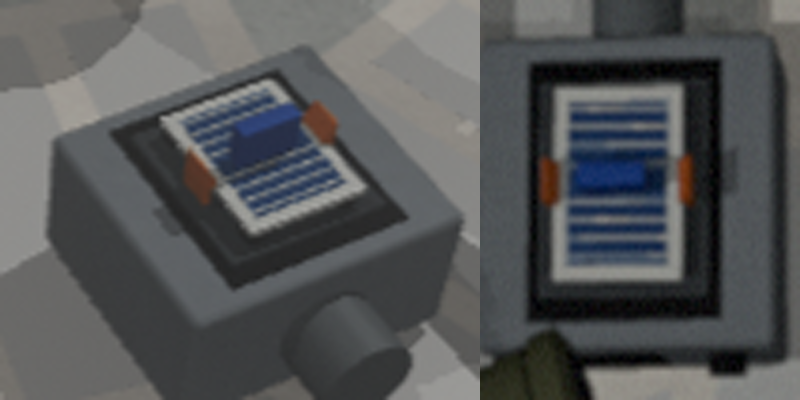

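After release the cassette lies level and centred, with both orange hooks over its edges, and the arm is clear.

```bash
python3 -c "
from bench import ctrl
print(ctrl.hand_in())"
```

```text
the job is handed in; nothing more can be done
None
```

The fresh cassette is clipped into the fume extractor and released. I handed the job in at about 37.5 s, and the hand-in gave no verdict.

- **Fit:** I gripped it by the blue rib, squared it over the hooks and pressed it down in steps of 0.5–2 mm.
- **Forces:** The spring plate was felt at about TCP z 0.164. The push peaked at about 9 N at the readings between moves, and the click came near TCP z 0.147, with the force dropping briefly. About 7 N remained just below home.
- **Side load:** After the click there was a sideways load of about 5 N. Shifting the tool 0.7 mm in −y removed it before I let go.
- **Last checks:** The final pictures show both orange hooks over the edges and the cassette looking level. It measured at (0.587, 0.1765) m from the top camera, against about (0.589, 0.177) for the extractor in the same camera. The yaw matches to about 1°. The arm is clear.
- **Not measured:** The final height and tilt were judged only from the pictures and the click in the force readings. I didn't do a pull test. I also didn't re-measure the spent cassette and the other bystanders, but the arm's path kept clear of them.
- **Disagreements:** The two cameras differed by 2–3 mm on the extractor's position. The networks also reported the purple look-alike as the fresh cassette, which I ignored.

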